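Unlock the battery hatch with the double-bit key

TASK

Take the flat-bowed double-bit key out of the rack, feel gently for the keyhole of the black battery case and push the key in until its collar rests on the lock plate, then turn it clockwise until the hatch springs up. Leave the key in the lock, let go of it, and do not force the lock or disturb the other things on the bench.

Things in the scene. Friction and masses are not known exactly. Their poses are not given: they have to be found in the camera images.
- key: bright steel double-bit key, 58 tall, about 60 g, upright in any one of the rack's three pockets. Origin at the centre of its lower end, z up its shaft, x across the flat of bit and bow, y along their width (a half turn makes no difference). Bit 5 (x) x 24 (y) x 7 high, shaft 6 diameter, collar 24 diameter from z=14 to 18: it rests on the rack's top now, on the lock plate when fully in
- key_bow (a point): centre of the key's flat bow, 44 above its lower end, the place to grasp; the bow is 9 thick (key's x, the way to pinch it), 34 wide (y), from z=26 to 58. The only flat rectangular bow in the rack
- key_tip (a point): centre of the key's lower end, the key's origin
- rack: grey plastic block 190 (x) x 60 (y) x 25 high, fixed, origin at the centre of its underside; stands on the left or the right of the case. Three pockets, 21 deep, at x=-60, 0, +60 in its frame; each holds one upright tool whose collar rests on the top, the key's width lying along the rack's x.
- nut_driver: driver with a round black knob, 26 diameter, 58 tall, in another pocket of the rack; stays there. Origin at its lower end
- tee_key: steel key with a round cross-bar 9 thick and 56 long, in another pocket of the rack; stays there. Origin at its lower end
- case: black ribbed battery case, fixed, 260 (x) x 200 (y) x 60 high, origin at its underside's centre. The deck at its -x end carries a square steel lock plate, 62 x 62 x 5, whose flat top is 65 above the bench; the hatch covers the rest, from 43 beyond the keyhole in +x. The lock is damaged if the key is pressed or wrenched with more than 30 N in all, the case if the hand pushes it with over 10 N
- keyhole_nominal (a point): nominal centre of the keyhole mouth on the lock plate's top, axes as the case's. The real plate was fitted up to 4 off along x and up to 4 off along y, and no reading tells: feel for the slot by sliding the key's end lightly over the plate until it drops (or look). The slot is not turned: 27 long along the case's y, 7.5 wide along x, through the 5 thick plate, which does not give
- barrel (a joint): angle of the lock barrel below the plate, rad, 0 to its stop at 1.4, growing clockwise seen from above. It has the same 27 x 7.5 slot, 11 deep. Only with the key 14 in, collar on the plate, is the bit below the plate and free to turn. About 0.1 rad of play, then friction of 0.08 N m; stays where it is left. The hidden bolt on it frees the hatch between 0.85 and 1.2
- hatch (a joint): angle of the spring-loaded hatch, 166 long, about its hinge at the far (+x) end of the case, rad: 0 shut, held by the hidden bolt; springs up to about 0.25 by itself when released
- solder_spool: metal spool, 56 diameter, 44 high; bystander, origin at its underside's centre
- screwdriver: screwdriver lying on the bench; bystander, origin at its underside
- flux_jar: amber jar with black cap, 48 diameter, 50 high; bystander, origin at its underside's centre
- heat_sink_block: aluminium block 50 x 40 x 25; bystander, origin at its underside's centre

How it is judged:
By the outcome, as a careful person would: the job done as asked, in the order asked, and still so for the second after the job is handed in, with the robot touching nothing.
It also fails if it takes over 72 s, if anything falls off the work surface, if the arm or the gripper's body presses on something with over 40 N, if the wrist force passes 120 N, or if a joint passes its speed limit or range.

ROBOT

A 6-joint arm with a two-finger parallel gripper is mounted at the origin on the work surface. World frame = base frame: x ahead of the robot, y to its left, z up, the work surface at z = 0. Lengths are in m, angles in degrees, forces in N, time in s.
With the tool pointing down it reaches from about 0.4 to 0.825 m from the base axis. Payload 7 kg.
Tool frame: the origin (TCP) lies on the centre line of the jaws, within the pads' length; the fingertips stand 11 mm ahead of it and the grasp point (between the pads) lies 8 mm behind it; z points along the fingers, y is the line along which they close (so a half turn about z gives the same grasp; the last joint's range is limited). The gripper opens to 88 mm and grips with 3 to 60 N. Pads are 19 mm wide; open, the fingers measure 130 mm over their backs; the gripper's body (78 mm by 193 mm) begins 47 mm behind the grasp point.
Start: joints at [-48.295, 20.546, 0.682, 0, -70.136, -16.507], TCP at [0.287, -0.611, 0.238] pointing down, gripper open.
Joint ranges: [-176.03, 176.03], [-82.01, 121.73], [-58.28, 71.71], [-173.87, 95.51], [-174.79, -0.11], [-173.66, 173.66]. Speed limits (degrees/s): [136.94, 136.94, 172.46, 180, 180, 180].

INTERFACE

Orientations are given as [roll, pitch, yaw] about the fixed x, y, z axes, in that order (R = Rz(yaw) Ry(pitch) Rx(roll)).
In Python, from plant import r, capture, camera_model, job gives the robot as it stands.
- The arm moves only by the tool drive_tool, never from a script. Its argument "increments" is a list that holds one entry, the list of rows, each a list of 5 numbers: the gripper's target within -1 to 1 (fully open at 1, half-way at 0, shut at -1), then the shift along the tool's x, y, z scaled (see below), then the turn about the tool's z scaled (see below). In form: [[[gripper, tx, ty, tz, roll], ...]]. A call has 1 to 5 rows; each row is the pose to reach, as a shift and turn from the pose commanded when the call began, along the tool's axes at that moment, turning the shorter way round; what a row does not reach only later rows make up. The controller multiplies each number of a shift by 120 mm and each number of a turn by 360 degrees. A row lasts 1/8 s, in which the tool goes at most 62.5 mm and 10.7 degrees, less where a joint would pass 70% of its speed; a pose out of reach is approached as far as the arm can. A call with a number of a shift or a turn outside -1 to 1 is refused whole. A call with a gripper value outside its range is refused whole. The fingers move at their own pace and stop on an object; "squeeze" is the grip in N (left out, the last holds). Time passes only in rows, so rows that repeat a pose let the fingers close. It gives the time, the measured TCP pose, the force, the opening and the grip force at its end, in the units of the state.
- r.get_state(): the state, without advancing time (a new reading comes with each control period).
- capture(name): name is "scene" or "top" or "wrist"; returns the picture (384x512x3 uint8, red, green, blue); there is no depth.
- camera_model(name): a dict with "camera_matrix" (3x3 intrinsics, pixels), "rvec" (rotation vector, rad) and "tvec" (3), from world to camera coordinates, as OpenCV has them. Camera axes: x right, y down, z forward; pixel columns grow to the right and rows downward; lengths in m; the calibration is good to about 2 mm. A picture is of the moment at which its call begins: read the wrist's pose just before it. camera_model takes no time and is no camera call; for the wrist camera it gives the pose at the moment of the call.
- job.close_job(): hands the job in; it is judged then, once.
The state is a dict: "time_s": time; "joints": joint angles; "qd": joint speeds; "joint_torque": joint torques, N m; "tcp_pos": TCP position; "eef_rot": TCP orientation; "contact_force": force on the tool from outside, world axes, zero at the start; "moment": the same for the moment, N m; "gripper_width": finger opening in m; "gripper_force": force on a finger pad.
Only numpy, scipy, OpenCV 4.12 (cv2) and the standard library are available. Lean on these libraries where they do the work, as an engineer would, in place of code of your own. Each camera call takes 0.05 s, during which the arm holds its last target. There are 200 camera calls.

## Working session

There is one attempt and no reset: what is moved stays moved. The work goes in short steps, Python scripts to look and compute and a tool call to move; the robot and the scene stay as the last step left them, time stands still between calls to the robot, and variables do not carry over. Pictures are saved under pics/ and viewed, at most 10 in all, crops included, and the job is handed in when it is done.

Besides the shell and the picture viewer there is one more tool, called as name(argument=value, ...), one argument or row to a line, values as JSON. drive_tool: Moves the arm, as the interface text tells. Its arguments: {"type":"object","properties":{"increments":{"type":"array"},"squeeze":{"type":"number"}},"required":["increments"]}

```bash
ls; mkdir -p pics; python3 - <<'E'
from plant import r,capture,camera_model,job
import cv2
for n in("top","scene"):
    im=capture(n);cv2.imwrite(f"pics/{n}0.png",cv2.cvtColor(im,cv2.COLOR_RGB2BGR))
    m=camera_model(n);print(n,m)
s=r.get_state();print({k:s[k] for k in("time_s","tcp_pos","eef_rot","contact_force","gripper_width")})
E
```

```text
pics
top {'camera_matrix': array([[391.76174074,   0.        , 259.082197  ],
       [  0.        , 391.76174074, 192.73254562],
       [  0.        ,   0.        ,   1.        ]]), 'rvec': array([ 2.10034321, -2.14761636,  0.17758058]), 'tvec': array([0.03748693, 0.58791562, 1.1444092 ])}
scene {'camera_matrix': array([[404.01343714,   0.        , 255.5551044 ],
       [  0.        , 404.01343714, 192.75125947],
       [  0.        ,   0.        ,   1.        ]]), 'rvec': array([ 1.91104296,  1.4835891 , -0.64991817]), 'tvec': array([-0.17821315, -0.31263146,  1.64273303])}
{'time_s': 0.1, 'tcp_pos': array([ 0.28716741, -0.61039619,  0.23670703]), 'eef_rot': array([ 1.79913993e+02, -9.18879158e-03, -1.54809890e+02]), 'contact_force': array([-1.06246938,  0.30078959, -0.60931883]), 'gripper_width': 0.08742960153127724}
```

View pics/top0.png

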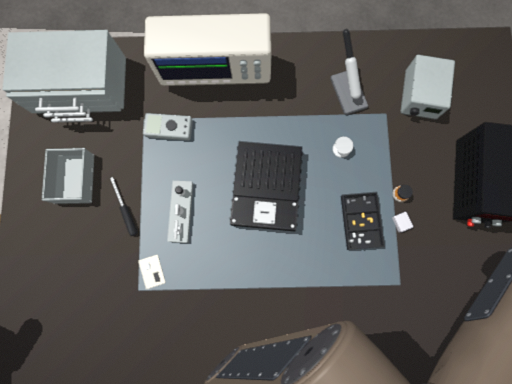

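View pics/scene0.png

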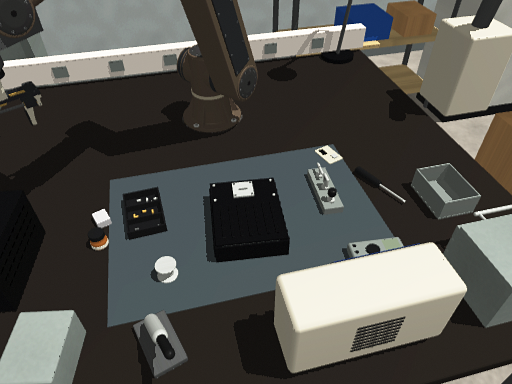

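The top view shows the case centred near (266,187), with its lock plate at (264,212). The rack is at (180,212), with the knob at (179,190) and two other tools at about (179,210) and (179,231). I'll enlarge this area.

```bash
python3 - <<'E'
import cv2,numpy as np
a=cv2.imread("pics/top0.png")
A=cv2.resize(a[135:247,160:310],None,fx=5.3,fy=5.3,interpolation=cv2.INTER_CUBIC)
cv2.imwrite("pics/topc.png",A)
a=cv2.imread("pics/scene0.png")
cv2.imwrite("pics/scenec.png",cv2.resize(a[140:220,295:355],None,fx=7,fy=7,interpolation=cv2.INTER_CUBIC))
E
```

```text
(no output)
```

View pics/topc.png

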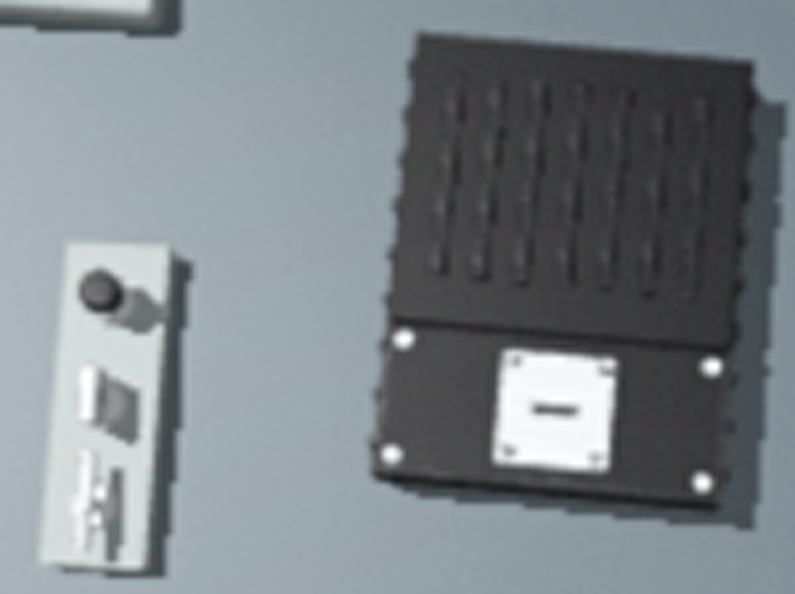

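View pics/scenec.png

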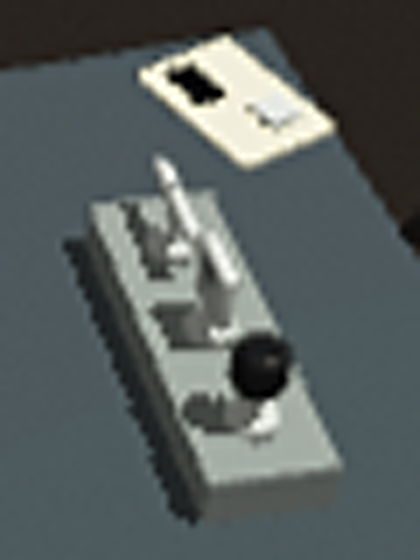

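The middle tool, at crop (88,397), is the flat bow: about 64 crop px long, which is 34 mm. The T-key is below it and the knob above. The slot is visible on the plate at crop (555,409). Next I'll compute positions.

```bash
cat > h.py <<'E'
import numpy as np,cv2
from plant import r,capture,camera_model,job
def unproj(uv,z,m):
    R=cv2.Rodrigues(np.array(m["rvec"]))[0];t=np.array(m["tvec"]).ravel();K=m["camera_matrix"]
    C=-R.T@t;d=R.T@np.linalg.inv(K)@np.array([uv[0],uv[1],1.]);return C+d*(z-C[2])/d[2]
def rel(target,yaw=None):
    s=r.get_state();
    e=np.radians(s["eef_rot"]);from scipy.spatial.transform import Rotation as Ro
    R=Ro.from_euler("xyz",e).as_matrix();d=R.T@(np.array(target)-s["tcp_pos"])
    print("t",s["time_s"],"tcp",np.round(s["tcp_pos"],4),"rot",np.round(s["eef_rot"],2),"F",np.round(s["contact_force"],2),"M",np.round(s["moment"],3),"w",s["gripper_width"])
    print("shift",np.round(d/0.12,4))
E
python3 - <<'E'
from h import *
m=camera_model("top")
c=lambda x,y:((x+.5)/5.3-.5+160,(y+.5)/5.3-.5+135)
def P(n,pts,z):
    q=np.array([unproj(c(*p),z,m)[:2] for p in pts]);print(n,np.round(q,4).tolist(),"mean",q.mean(0).round(4));return q
ang=lambda a,b:np.degrees(np.arctan2(*(b-a)[::-1]))
q=P("rack",[(68,243),(170,245),(148,568),(40,565)],.025);print(ang(q[3],q[0]),ang(q[2],q[1]),np.linalg.norm(q[0]-q[3]),np.linalg.norm(q[0]-q[1]))
P("bow",[(89,397)],.069);P("knob",[(101,291)],.066)
q=P("plate",[(500,350),(616,357),(607,470),(491,464)],.065);print(ang(q[3],q[0]),ang(q[2],q[1]),ang(q[1],q[0])-90,ang(q[2],q[3])-90,np.linalg.norm(q[0]-q[3]),np.linalg.norm(q[0]-q[1]))
P("slot",[(555,409)],.065);q=P("case",[(418,35),(752,62),(715,505),(374,478)],.06);print(ang(q[3],q[0]),ang(q[2],q[1]),ang(q[1],q[0])-90,ang(q[2],q[3])-90)
E
```

```text
rack [[0.6392, 0.2969], [0.6366, 0.2361], [0.446, 0.2471], [0.4491, 0.3097]] mean [0.5427 0.2725]
-3.86519274533452 -3.3023412675481256 0.19053681394045016 0.060852334647658914
bow [[0.5404, 0.2731]] mean [0.5404 0.2731]
knob [[0.6018, 0.2679]] mean [0.6018 0.2679]
plate [[0.5625, 0.0403], [0.557, -0.0255], [0.4929, -0.0186], [0.4977, 0.0466]] mean [0.5275 0.0107]
-5.5428201316316565 -6.1414898501031745 -4.81730040589008 -4.251246725733921 0.06511735023391338 0.06598876035977216
slot [[0.5281, 0.0099]] mean [0.5281 0.0099]
case [[0.7515, 0.085], [0.7302, -0.11], [0.4723, -0.0789], [0.4918, 0.113]] mean [0.6115 0.0023]
-6.1456057229846 -6.8915732284983875 -6.2336024622278785 -5.803171106500713
```

drive_tool(
  increments=[
    [[1, -0.84, 0.96, 0, 0], [1, -0.84, 0.96, 0, 0], [1, -0.84, 0.96, 0, 0]],
  ],
)

```text
time_s: 0.48
tcp_pos: [0.3297, -0.461, 0.2375]
eef_rot: [180.0, 0.0, -154.7]
contact_force: [0.3, -0.2, -0.4]
gripper_width: 0.0878
gripper_force: 0.0
```

drive_tool(
  increments=[
    [[1, -0.84, 0.96, 0, 0], [1, -0.84, 0.96, 0, 0], [1, -0.84, 0.96, 0, 0]],
  ],
)

```text
time_s: 0.85
tcp_pos: [0.3718, -0.314, 0.2376]
eef_rot: [180.0, 0.0, -154.7]
contact_force: [1.2, -0.3, 0.2]
gripper_width: 0.0878
gripper_force: 0.0
```

drive_tool(
  increments=[
    [[1, -0.84, 0.96, 0, 0], [1, -0.84, 0.96, 0, 0], [1, -0.84, 0.96, 0, 0]],
  ],
)

```text
time_s: 1.23
tcp_pos: [0.4141, -0.1669, 0.2376]
eef_rot: [180.0, 0.0, -154.7]
contact_force: [-0.5, -1.0, -0.8]
gripper_width: 0.0876
gripper_force: 0.0
```

drive_tool(
  increments=[
    [[1, -0.84, 0.96, 0, 0], [1, -0.84, 0.96, 0, 0], [1, -0.84, 0.96, 0, 0]],
  ],
)

```text
time_s: 1.6
tcp_pos: [0.4563, -0.0195, 0.2375]
eef_rot: [180.0, 0.0, -154.7]
contact_force: [0.0, 0.4, 0.3]
gripper_width: 0.0878
gripper_force: 0.0
```

drive_tool(
  increments=[
    [[1, -0.84, 0.96, 0, 0.04], [1, -0.84, 0.96, 0, 0.08], [1, -0.84, 0.96, 0, 0.08], [1, -0.84, 0.96, 0, 0.08]],
  ],
)

```text
time_s: 2.1
tcp_pos: [0.4984, 0.1271, 0.2368]
eef_rot: [-180.0, -0.1, 176.5]
contact_force: [-0.1, -0.4, 0.2]
gripper_width: 0.0878
gripper_force: 0.0
```

```bash
python3 - <<'E'
from h import *
rel([.5415,.2727,.2])
E
```

```text
t 2.1 tcp [0.4984 0.1271 0.2368] rot [-1.7996e+02 -6.0000e-02  1.7646e+02] F [-0.15 -0.36  0.24] M [-0.112  0.011  0.057] w 0.08781944652782048
shift [-0.2839  1.2336  0.3056]
```

drive_tool(
  increments=[
    [[1, -0.14, 0.5, 0, 0], [1, -0.284, 1, 0, 0], [1, -0.284, 1, 0, 0]],
  ],
)

```text
time_s: 2.48
tcp_pos: [0.5404, 0.245, 0.2362]
eef_rot: [-179.9, -0.1, 176.6]
contact_force: [-0.1, -1.1, -0.6]
gripper_width: 0.0873
gripper_force: 0.0
```

drive_tool(
  increments=[
    [[1, 0, 0.234, 0.3, 0], [1, 0, 0.234, 0.3, 0], [1, 0, 0.234, 0.3, 0]],
  ],
)

```text
time_s: 2.85
tcp_pos: [0.5415, 0.2696, 0.202]
eef_rot: [-180.0, -0.0, 176.4]
contact_force: [-0.8, 0.3, 0.8]
gripper_width: 0.0877
gripper_force: 0.0
```

```bash
python3 - <<'E'
from h import *
import pickle
rel([.5415,.2727,.2])
m=camera_model("wrist");im=capture("wrist");cv2.imwrite("pics/w1.png",im[:,:,::-1]);pickle.dump(m,open("w1.pkl","wb"))
R=cv2.Rodrigues(np.array(m["rvec"]))[0];print(-R.T@np.array(m["tvec"]),R)
def pr(p):return cv2.projectPoints(np.array([p],float),m["rvec"],m["tvec"],m["camera_matrix"],None)[0].ravel()
print(pr([.5415,.2727,.069]),pr([.5415,.2727,.025]))
E
```

```text
t 2.85 tcp [0.5415 0.2696 0.202 ] rot [-179.97   -0.    176.42] F [-0.77  0.26  0.81] M [-0.037 -0.073  0.019] w 0.08773302636187652
shift [0.0014 0.0255 0.0166]
[0.47438795 0.27294918 0.34956122] [[ 6.26729840e-02  9.98033938e-01 -5.95762233e-04]
 [ 9.66887637e-01 -6.05691202e-02  2.47910627e-01]
 [ 2.47387135e-01 -1.61133339e-02 -9.68782724e-01]]
[258.63731508 183.10186151] [258.09144952 173.53836972]
```

View pics/w1.png

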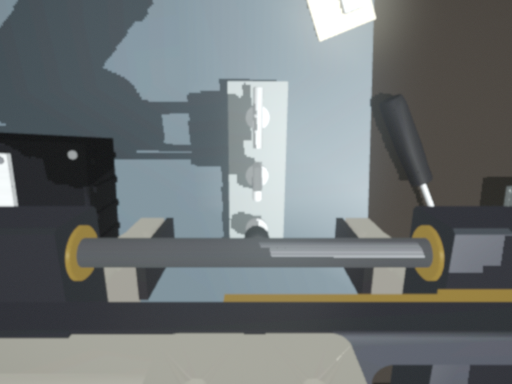

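The wrist view shows the bow at about (258,183), where the prediction puts it. The T-key is at (258,118) and the knob at (257,235). I'll refine with pixel profiles.

```bash
python3 - <<'E'
from h import *
import pickle
m=pickle.load(open("w1.pkl","rb"));g=cv2.imread("pics/w1.png",0)
for y in range(158,206,4):print(y,g[y,222:294:2])
for u,v in [(258,170),(258,183),(258,200)]:print(unproj((u,v),.069,m))
q=[unproj(p,.025,m) for p in[(228,81),(289,82),(228,206),(287,206)]];print(np.round(q,4))
E
```

```text
158 [101 101 103 120 139 139 140 141 141 142 142 143 145 146 154 164 196 226
 226 227 228 227 228 228 228 229 230 230 230 230 230 229 196 187 187 187]
162 [102 102 103 120 139 138 139 141 141 142 142 142 144 145 145 144 158 177
 179 189 216 227 227 227 229 229 229 229 230 229 230 226 194 186 187 188]
166 [102 103 104 116 137 139 140 141 141 142 143 143 143 147 158 164 160 162
 164 174 225 227 226 227 228 228 229 229 229 230 230 225 193 186 187 187]
170 [104 102 104 116 138 140 140 140 141 141 143 143 152 171 173 169 167 173
 172 177 243 255 253 228 227 228 228 229 229 229 230 222 191 186 186 187]
174 [115 102 104 138 184 187 187 174 141 141 142 145 166 172 173 169 167 173
 172 178 245 255 255 247 227 228 228 228 229 229 229 221 190 186 187 186]
178 [115 103 105 158 215 218 219 200 142 142 143 144 161 171 170 157 168 173
 172 174 234 255 255 241 227 227 228 228 229 229 229 218 188 186 186 186]
182 [130 103 103 147 213 219 219 201 150 141 142 143 145 164 170 156 167 173
 172 174 232 255 242 227 227 227 228 228 228 229 228 218 187 186 186 187]
186 [129 102 105 144 213 219 219 219 218 21
[... 213 characters left out ...]
 227 227 228 227 228 228 214 184 184 185 185]
194 [115 103 103 142 212 219 219 219 219 220 220 220 221 222 221 206 227 255
 255 255 226 225 225 226 226 226 227 226 227 227 227 209 184 184 184 185]
198 [114 102 103 143 212 218 218 219 219 219 220 220 221 221 221 210 227 254
 255 255 227 224 224 225 225 225 226 226 226 227 226 208 184 183 184 184]
202 [140 103 102 131 210 218 217 218 219 219 220 220 220 221 221 222 222 226
 227 224 224 224 224 224 224 225 225 226 226 226 226 203 182 183 183 183]
[0.52907781 0.27284775 0.069     ]
[0.54136557 0.27211356 0.069     ]
[0.5578364  0.27112943 0.069     ]
[[0.446  0.2484 0.025 ]
 [0.4507 0.3089 0.025 ]
 [0.5757 0.2376 0.025 ]
 [0.5798 0.3022 0.025 ]]
```

drive_tool(
  increments=[
    [[1, 0, 0.022, 0.5, 0], [1, 0, 0.022, 0.9, 0], [1, 0, 0.022, 0.9, 0], [1, 0, 0.022, 0.9, 0]],
  ],
)

```text
time_s: 3.4
tcp_pos: [0.543, 0.2737, 0.0961]
eef_rot: [179.9, 0.1, 176.4]
contact_force: [-0.5, 1.0, 1.2]
gripper_width: 0.0875
gripper_force: 0.0
```

```bash
python3 - <<'E'
from h import *
rel([.5417,.2722,.047])
E
```

```text
t 3.4 tcp [0.543  0.2737 0.0961] rot [1.7991e+02 1.5000e-01 1.7642e+02] F [-0.49  1.01  1.18] M [ 0.008 -0.087  0.004] w 0.08751124649668816
shift [ 0.0113 -0.0141  0.4094]
```

drive_tool(
  increments=[
    [[1, 0.006, -0.008, 0.25, 0], [1, 0.006, -0.008, 0.41, 0], [1, 0.006, -0.008, 0.41, 0], [1, 0.006, -0.008, 0.41, 0]],
  ],
)

```text
time_s: 3.9
tcp_pos: [0.5422, 0.2733, 0.0468]
eef_rot: [179.9, 0.2, 176.4]
contact_force: [0.1, -0.2, 0.5]
gripper_width: 0.0875
gripper_force: 0.0
```

drive_tool(
  increments=[
    [[-0.5, 0, 0, 0, 0], [-0.8, 0, 0, 0, 0], [-1, 0, 0, 0, 0], [-1, 0, 0, 0, 0], [-1, 0, 0, 0, 0]],
  ],
  squeeze=15,
)

```text
time_s: 4.53
tcp_pos: [0.5408, 0.2724, 0.0443]
eef_rot: [-180.0, -0.0, 176.4]
contact_force: [0.4, -0.8, -0.1]
gripper_width: 0.0428
gripper_force: 0.0
```

drive_tool(
  increments=[
    [[-1, 0, 0, 0, 0], [-1, 0, 0, 0, 0], [-1, 0, 0, 0, 0], [-1, 0, 0, 0, 0]],
  ],
  squeeze=15,
)

```text
time_s: 5.03
tcp_pos: [0.5408, 0.2724, 0.0443]
eef_rot: [-180.0, -0.0, 176.4]
contact_force: [0.5, 0.3, 0.3]
gripper_width: 0.009
gripper_force: 15.0
```

drive_tool(
  increments=[
    [[-1, 0, 0, -0.1, 0], [-1, 0, 0, -0.3, 0], [-1, 0, 0, -0.7, 0], [-1, 0, 0, -0.9, 0], [-1, 0, 0, -0.9, 0]],
  ],
  squeeze=35,
)

```text
time_s: 5.65
tcp_pos: [0.542, 0.2733, 0.1557]
eef_rot: [179.8, 0.2, 176.4]
contact_force: [-1.0, 0.0, -1.4]
gripper_width: 0.0089
gripper_force: 35.0
```

```bash
python3 - <<'E'
from h import *
rel([.528,.0105,.14])
m=camera_model("top");im=capture("top");cv2.imwrite("pics/t1.png",im[:,:,::-1])
E
```

```text
t 5.65 tcp [0.542  0.2733 0.1557] rot [179.79   0.22 176.41] F [-0.95  0.03 -1.36] M [-0.036  0.015  0.005] w 0.00893687265834652
shift [-0.02   -2.1935  0.1227]
```

drive_tool(
  increments=[
    [[-1, 0, -0.4, 0, 0], [-1, 0, -0.85, 0, 0], [-1, 0, -1, 0, 0], [-1, 0, -1, 0, 0]],
  ],
)

```text
time_s: 6.2
tcp_pos: [0.533, 0.1514, 0.1519]
eef_rot: [-180.0, -0.0, 176.3]
contact_force: [0.8, 0.3, -0.4]
gripper_width: 0.0089
gripper_force: 35.0
```

drive_tool(
  increments=[
    [[-1, 0, -0.4, 0, -0.025], [-1, 0, -0.85, 0, -0.05], [-1, 0, -1, 0, -0.075], [-1, 0, -1, 0, -0.1], [-1, 0, -1, 0, -0.12]],
  ],
)

```text
time_s: 6.82
tcp_pos: [0.5261, 0.0334, 0.152]
eef_rot: [180.0, -0.0, -140.1]
contact_force: [-1.0, 0.9, -0.6]
gripper_width: 0.0091
gripper_force: 35.0
```

drive_tool(
  increments=[
    [[-1, 0, 0, 0, -0.025], [-1, 0, 0, 0, -0.05], [-1, 0, 0, 0, -0.075], [-1, 0, 0, 0, -0.1], [-1, 0, 0, 0, -0.123]],
  ],
)

```text
time_s: 7.45
tcp_pos: [0.5261, 0.0339, 0.1519]
eef_rot: [180.0, -0.0, -95.8]
contact_force: [0.2, -0.1, -0.7]
gripper_width: 0.0088
gripper_force: 35.0
```

drive_tool(
  increments=[
    [[-1, 0, 0, 0.15, 0], [-1, 0, 0, 0.2, 0]],
  ],
)

```text
time_s: 7.7
tcp_pos: [0.5254, 0.0335, 0.1271]
eef_rot: [179.9, -0.0, -96.1]
contact_force: [-0.7, 0.2, -1.1]
gripper_width: 0.0089
gripper_force: 35.0
```

```bash
python3 - <<'E'
from h import *
import pickle
rel([.528,.0105,.118])
m=camera_model("wrist");im=capture("wrist");cv2.imwrite("pics/w2.png",im[:,:,::-1]);pickle.dump(m,open("w2.pkl","wb"))
def pr(p):return cv2.projectPoints(np.array([p],float),m["rvec"],m["tvec"],m["camera_matrix"],None)[0].ravel()
p=r.get_state()["tcp_pos"];print(pr(p-[0,0,.0333]),pr([.528,.0105,.065]))
E
```

```text
t 7.7 tcp [0.5254 0.0335 0.1271] rot [ 1.7989e+02 -5.0000e-02 -9.6100e+01] F [-0.68  0.23 -1.11] M [-0.007  0.115  0.077] w 0.008936071854486355
shift [ 0.1883 -0.0419  0.076 ]
[253.11542816 220.57465049] [245.71450867 175.65980896]
```

View pics/w2.png

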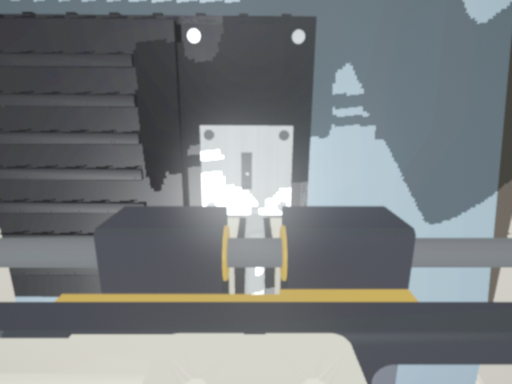

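The slot shows at about (247,172) and the plate spans columns 201–292. The key's lower part is near (255,205), partly hidden. I'll enlarge it.

```bash
python3 - <<'E'
import cv2
a=cv2.imread("pics/w2.png")
cv2.imwrite("pics/w2c.png",cv2.resize(a[115:215,190:305],None,fx=6,fy=6,interpolation=cv2.INTER_CUBIC))
E
```

```text
(no output)
```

View pics/w2c.png

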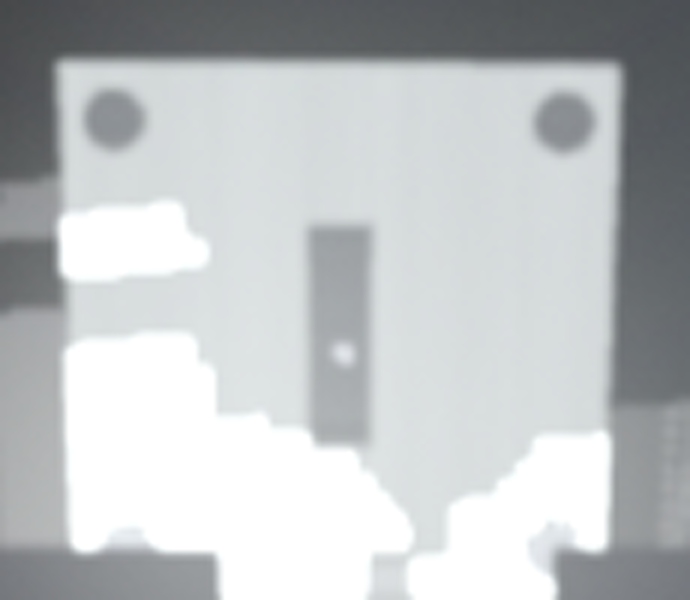

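The slot corners in the crop are (309,225), (371,225), (371,443) and (312,443).

```bash
python3 - <<'E'
from h import *
import pickle
m=pickle.load(open("w2.pkl","rb"))
c=lambda x,y:((x+.5)/6-.5+190,(y+.5)/6-.5+115)
q=np.array([unproj(c(*p),.065,m)[:2] for p in[(309,225),(371,225),(371,443),(312,443)]]);print(q.round(4),q.mean(0))
ang=lambda a,b:np.degrees(np.arctan2(*(b-a)[::-1]))
print(ang(q[3],q[0]),ang(q[2],q[1]))
p=np.array([unproj(c(*p),.065,m)[:2] for p in[(57,62),(620,65),(607,435),(66,435)]]);print(p.round(4),ang(p[3],p[0]),ang(p[2],p[1]),ang(p[0],p[1]))
t=q.mean(0);rel([*t,.1083])
E
```

```text
[[ 0.5293 -0.0061]
 [ 0.5223 -0.0053]
 [ 0.5251  0.02  ]
 [ 0.5319  0.0192]] [0.52713699 0.00695369]
-95.92050106359922 -96.23535871145936
[[ 0.5549 -0.027 ]
 [ 0.4929 -0.02  ]
 [ 0.4977  0.022 ]
 [ 0.5602  0.0152]] -97.21521659970051 -96.39183631939915 173.58807883033046
t 7.75 tcp [0.5253 0.0333 0.1268] rot [ 1.7987e+02 -6.0000e-02 -9.6110e+01] F [ 0.1  -0.01 -1.74] M [ 0.014  0.172 -0.014] w 0.008616292138350225
shift [ 0.2167 -0.0393  0.1545]
```

drive_tool(
  increments=[
    [[-1, 0.22, -0.017, 0, 0], [-1, 0.22, -0.017, 0.1, 0], [-1, 0.22, -0.017, 0.2, 0], [-1, 0.22, -0.017, 0.2, 0], [-1, 0.22, -0.017, 0.2, 0]],
  ],
)

```text
time_s: 8.38
tcp_pos: [0.5252, 0.0067, 0.1044]
eef_rot: [180.0, -0.0, -96.1]
contact_force: [0.2, 0.2, -0.1]
gripper_width: 0.0088
gripper_force: 35.0
```

```bash
python3 - <<'E'
from h import *
rel([.5273,.0068,.098]);print(r.get_state()["joints"])
E
```

```text
t 8.375 tcp [0.5252 0.0067 0.1044] rot [ 1.7999e+02 -1.0000e-02 -9.6090e+01] F [ 0.24  0.17 -0.1 ] M [-0.001  0.12   0.017] w 0.008830484466919001
shift [-0.0024 -0.0177  0.053 ]
[ 2.21599672e+01  1.39805046e+01 -2.81842770e+01  1.01541935e-02
 -4.78485100e+01 -2.82562485e+01]
```

drive_tool(
  increments=[
    [[-1, 0, -0.018, 0, 0], [-1, 0, -0.018, 0.015, 0], [-1, 0, -0.018, 0.03, 0], [-1, 0, -0.018, 0.035, 0], [-1, 0, -0.018, 0.035, 0]],
  ],
)

```text
time_s: 9.0
tcp_pos: [0.5271, 0.0061, 0.1001]
eef_rot: [180.0, -0.0, -96.1]
contact_force: [0.6, -0.9, -0.2]
gripper_width: 0.0087
gripper_force: 35.0
```

drive_tool(
  increments=[
    [[-1, 0, 0, 0.005, 0], [-1, 0, 0, 0.01, 0], [-1, 0, 0, 0.015, 0], [-1, 0, 0, 0.02, 0], [-1, 0, 0, 0.02, 0]],
  ],
)

```text
time_s: 9.62
tcp_pos: [0.5271, 0.0062, 0.0977]
eef_rot: [180.0, -0.0, -96.1]
contact_force: [0.4, -0.9, -0.6]
gripper_width: 0.0091
gripper_force: 35.0
```

drive_tool(
  increments=[
    [[-1, 0, 0, 0.004, 0], [-1, 0, 0, 0.008, 0], [-1, 0, 0, 0.012, 0], [-1, 0, 0, 0.012, 0]],
  ],
)

```text
time_s: 10.12
tcp_pos: [0.5271, 0.0061, 0.0963]
eef_rot: [180.0, 0.0, -96.1]
contact_force: [-0.2, 0.1, -0.2]
gripper_width: 0.0084
gripper_force: 35.0
```

drive_tool(
  increments=[
    [[-1, 0, 0, 0.005, 0], [-1, 0, 0, 0.01, 0], [-1, 0, 0, 0.015, 0], [-1, 0, 0, 0.015, 0]],
  ],
)

```text
time_s: 10.62
tcp_pos: [0.5271, 0.0061, 0.0944]
eef_rot: [180.0, -0.0, -96.1]
contact_force: [-0.4, 0.3, -0.4]
gripper_width: 0.009
gripper_force: 35.0
```

drive_tool(
  increments=[
    [[-1, 0, 0, 0.006, 0], [-1, 0, 0, 0.012, 0], [-1, 0, 0, 0.018, 0], [-1, 0, 0, 0.025, 0], [-1, 0, 0, 0.025, 0]],
  ],
)

```text
time_s: 11.25
tcp_pos: [0.5272, 0.0062, 0.0915]
eef_rot: [180.0, -0.0, -96.1]
contact_force: [0.2, 0.5, -0.6]
gripper_width: 0.0089
gripper_force: 35.0
```

drive_tool(
  increments=[
    [[-1, 0, 0, 0.006, 0], [-1, 0, 0, 0.012, 0], [-1, 0, 0, 0.018, 0], [-1, 0, 0, 0.018, 0]],
  ],
)

```text
time_s: 11.75
tcp_pos: [0.5272, 0.0062, 0.0893]
eef_rot: [-180.0, 0.0, -96.1]
contact_force: [0.8, 0.3, -0.4]
gripper_width: 0.0089
gripper_force: 35.0
```

drive_tool(
  increments=[
    [[-1, 0, 0, 0.006, 0], [-1, 0, 0, 0.012, 0], [-1, 0, 0, 0.018, 0], [-1, 0, 0, 0.024, 0], [-1, 0, 0, 0.024, 0]],
  ],
)

```text
time_s: 12.38
tcp_pos: [0.5272, 0.0062, 0.0864]
eef_rot: [-180.0, 0.0, -96.1]
contact_force: [2.1, -0.2, -0.9]
gripper_width: 0.0091
gripper_force: 35.0
```

drive_tool(
  increments=[
    [[-1, 0, 0, 0.004, 0], [-1, 0, 0, 0.008, 0], [-1, 0, 0, 0.012, 0], [-1, 0, 0, 0.012, 0]],
  ],
)

```text
time_s: 12.88
tcp_pos: [0.5272, 0.0062, 0.0851]
eef_rot: [-180.0, 0.0, -96.1]
contact_force: [0.6, -0.2, -0.5]
gripper_width: 0.0084
gripper_force: 35.0
```

drive_tool(
  increments=[
    [[-1, 0, 0, 0.004, 0], [-1, 0, 0, 0.008, 0], [-1, 0, 0, 0.008, 0], [-1, 0, 0, 0.008, 0]],
  ],
)

```text
time_s: 13.38
tcp_pos: [0.5272, 0.0062, 0.0842]
eef_rot: [-180.0, 0.0, -96.1]
contact_force: [-0.3, 0.5, 2.4]
gripper_width: 0.0089
gripper_force: 35.0
```

drive_tool(
  increments=[
    [[-1, 0, 0, 0.004, 0], [-1, 0, 0, 0.004, 0], [-1, 0, 0, 0.004, 0]],
  ],
)

```text
time_s: 13.75
tcp_pos: [0.5272, 0.0062, 0.0842]
eef_rot: [-180.0, -0.0, -96.1]
contact_force: [-1.5, 0.6, 8.4]
gripper_width: 0.0086
gripper_force: 35.0
```

drive_tool(
  increments=[
    [[-1, 0, 0, -0.002, 0.005], [-1, 0, 0, -0.002, 0.012], [-1, 0, 0, -0.002, 0.02], [-1, 0, 0, -0.002, 0.028], [-1, 0, 0, -0.002, 0.028]],
  ],
  squeeze=45,
)

```text
time_s: 14.38
tcp_pos: [0.5276, 0.006, 0.0842]
eef_rot: [-180.0, 0.0, -106.2]
contact_force: [1.4, -0.9, 6.1]
gripper_width: 0.0089
gripper_force: 45.0
```

```bash
python3 - <<'E'
from h import *
rel([.5273,.0062,.084])
E
```

```text
t 14.375 tcp [0.5276 0.006  0.0842] rot [-179.95    0.   -106.17] F [ 1.39 -0.9   6.07] M [-0.54  -0.272  0.039] w 0.008874279731594737
shift [-0.0008  0.0025  0.0018]
```

drive_tool(
  increments=[
    [[-1, 0, 0, 0, 0.008], [-1, 0, 0, 0, 0.016], [-1, 0, 0, 0, 0.024], [-1, 0, 0, 0, 0.032], [-1, 0, 0, 0, 0.04]],
  ],
)

```text
time_s: 15.0
tcp_pos: [0.5271, 0.0062, 0.0842]
eef_rot: [-180.0, 0.0, -120.6]
contact_force: [-1.9, 1.1, 7.2]
gripper_width: 0.0091
gripper_force: 45.0
```

```bash
python3 - <<'E'
from h import *
rel([.5273,.0062,.084])
E
```

```text
t 15.0 tcp [0.5271 0.0062 0.0842] rot [-180.     0.  -120.6] F [-1.92  1.06  7.16] M [0.251 0.644 0.134] w 0.009120293650659575
shift [-0.0007 -0.0014  0.0017]
```

drive_tool(
  increments=[
    [[-1, 0, 0, 0, 0.008], [-1, 0, 0, 0, 0.016], [-1, 0, 0, 0, 0.024], [-1, 0, 0, 0, 0.032], [-1, 0, 0, 0, 0.04]],
  ],
)

```text
time_s: 15.62
tcp_pos: [0.5268, 0.0065, 0.0842]
eef_rot: [180.0, 0.0, -135.0]
contact_force: [-4.1, 3.5, 9.3]
gripper_width: 0.0088
gripper_force: 45.0
```

drive_tool(
  increments=[
    [[-1, 0, 0, 0, 0.008], [-1, 0, 0, 0, 0.016], [-1, 0, 0, 0, 0.024], [-1, 0, 0, 0, 0.032], [-1, 0, 0, 0, 0.036]],
  ],
)

```text
time_s: 16.25
tcp_pos: [0.5266, 0.0068, 0.0842]
eef_rot: [179.9, -0.0, -147.9]
contact_force: [-4.5, 5.3, 10.3]
gripper_width: 0.0092
gripper_force: 45.0
```

```bash
python3 - <<'E'
from h import *
rel([.5273,.0062,.084])
im=capture("scene");cv2.imwrite("pics/s1.png",im[:,:,::-1])
a=cv2.imread("pics/scene0.png")
d=np.abs(im[:,:,::-1].astype(int)-a)[225:260,205:295].mean();print(d)
E
```

```text
t 16.25 tcp [0.5266 0.0068 0.0842] rot [ 1.7994e+02 -1.0000e-02 -1.4795e+02] F [-4.49  5.34 10.3 ] M [2.134 1.88  0.136] w 0.00922693987098364
shift [-0.0024 -0.0078  0.0014]
5.81005291005291
```

drive_tool(
  increments=[
    [[-1, 0, 0.004, -0.003, 0], [-1, 0, 0.004, -0.003, 0.007], [-1, 0, 0.004, -0.003, 0.014], [-1, 0, 0.004, -0.003, 0.02], [-1, 0, 0.004, -0.003, 0.025]],
  ],
)

```text
time_s: 16.92
tcp_pos: [0.5263, 0.0072, 0.0842]
eef_rot: [179.9, -0.0, -157.0]
contact_force: [-4.6, 5.3, 7.1]
gripper_width: 0.0089
gripper_force: 45.0
```

drive_tool(
  increments=[
    [[-1, 0, 0, 0, 0.004], [-1, 0, 0, 0, 0.004], [-1, 0, 0, 0, 0.004]],
  ],
)

```text
time_s: 17.3
tcp_pos: [0.5263, 0.0072, 0.0842]
eef_rot: [179.9, -0.0, -158.3]
contact_force: [-4.0, 5.0, 7.0]
gripper_width: 0.0087
gripper_force: 45.0
```

```bash
python3 - <<'E'
from h import *
rel([.5273,.0062,.084])
im=capture("scene")[:,:,::-1];t=capture("top")[:,:,::-1]
cv2.imwrite("pics/s2.png",np.hstack([cv2.resize(im[165:275,195:305],None,fx=3.6,fy=3.6),cv2.resize(t[130:240,210:320],None,fx=3.6,fy=3.6)]))
E
```

```text
t 17.3 tcp [0.5263 0.0072 0.0842] rot [ 1.7994e+02 -2.0000e-02 -1.5834e+02] F [-3.97  5.    6.96] M [1.967 1.337 0.088] w 0.008725019902679845
shift [-0.0046 -0.0108  0.0018]
```

View pics/s2.png

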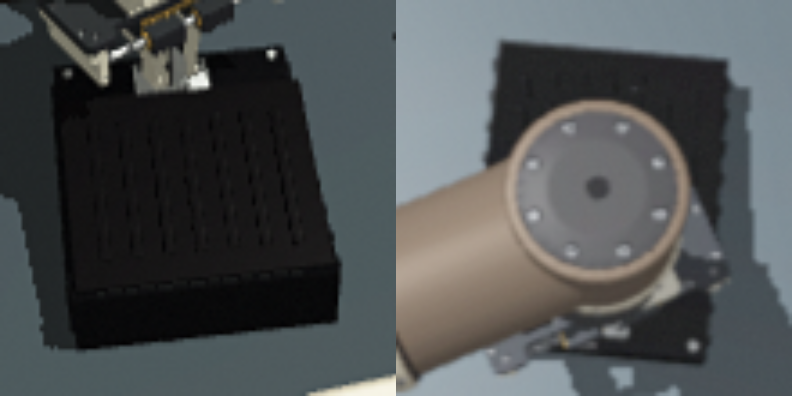

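The gripper hides part of the plate, and the hatch edge near crop (110,90) looks raised. I'll compare it with the earlier pictures.

```bash
python3 - <<'E'
from h import *
im=capture("scene")[:,:,::-1];cv2.imwrite("pics/s3.png",im)
L=[cv2.imread("pics/scene0.png"),cv2.imread("pics/s1.png"),im]
f=lambda a:cv2.convertScaleAbs(cv2.resize(a[170:265,200:295],None,fx=2.75,fy=2.75,interpolation=cv2.INTER_CUBIC),alpha=2.5)
cv2.imwrite("pics/cmp.png",np.hstack([f(a) for a in L]))
E
```

```text
(no output)
```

View pics/cmp.png

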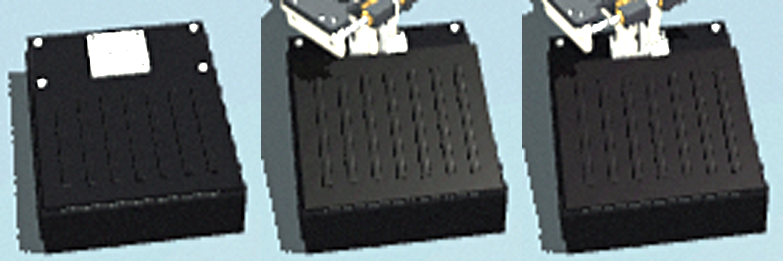

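The hatch is up in both later pictures, so the bolt has released. I'll relieve the load, open the jaws part way, and go straight up.

drive_tool(
  increments=[
    [[-1, 0.002, 0.004, -0.003, 0], [-1, 0.002, 0.004, -0.003, 0], [-1, 0.002, 0.004, -0.003, 0]],
  ],
  squeeze=20,
)

```text
time_s: 17.82
tcp_pos: [0.5262, 0.0072, 0.0843]
eef_rot: [180.0, -0.0, -158.4]
contact_force: [-1.7, 5.5, 0.5]
gripper_width: 0.0087
gripper_force: 20.0
```

drive_tool(
  increments=[
    [[-0.5, 0, 0, 0, 0], [-0.3, 0, 0, 0, 0], [-0.3, 0, 0, 0, 0], [-0.3, 0, 0, 0, 0], [-0.3, 0, 0, 0, 0]],
  ],
)

```text
time_s: 18.45
tcp_pos: [0.5265, 0.0068, 0.0846]
eef_rot: [-180.0, -0.0, -158.4]
contact_force: [0.1, 0.4, 0.8]
gripper_width: 0.0304
gripper_force: 0.0
```

drive_tool(
  increments=[
    [[-0.3, 0, 0, -0.1, 0], [-0.3, 0, 0, -0.3, 0], [-0.3, 0, 0, -0.6, 0], [-0.3, 0, 0, -0.9, 0], [-0.3, 0, 0, -0.9, 0]],
  ],
)

```text
time_s: 19.08
tcp_pos: [0.5283, 0.0073, 0.1966]
eef_rot: [-180.0, 0.4, -158.4]
contact_force: [0.3, -0.2, -0.4]
gripper_width: 0.0306
gripper_force: 0.0
```

drive_tool(
  increments=[
    [[-0.3, 0.5, 0, -0.3, 0], [-0.3, 0.9, 0, -0.3, 0], [-0.3, 0.9, 0, -0.3, 0], [-0.3, 0.9, 0, -0.3, 0]],
  ],
)

```text
time_s: 19.58
tcp_pos: [0.4262, -0.0328, 0.229]
eef_rot: [-180.0, 0.1, -158.4]
contact_force: [0.1, -0.1, 1.1]
gripper_width: 0.0309
gripper_force: 0.0
```

```bash
python3 - <<'E'
from h import *
rel([.5273,.0062,.084])
im=capture("scene")[:,:,::-1];t=capture("top")[:,:,::-1]
cv2.imwrite("pics/end.png",np.hstack([cv2.resize(im[140:270,195:355],None,fx=2.4,fy=2.95,interpolation=2),cv2.resize(t[130:260,160:320],None,fx=2.4,fy=2.95,interpolation=2)]))
E
```

```text
t 19.575 tcp [ 0.4262 -0.0328  0.229 ] rot [-1.800e+02  7.000e-02 -1.584e+02] F [ 0.14 -0.12  1.11] M [ 0.027  0.013 -0.016] w 0.030879803635928644
shift [-0.9017 -0.0078  1.2097]
```

View pics/end.png

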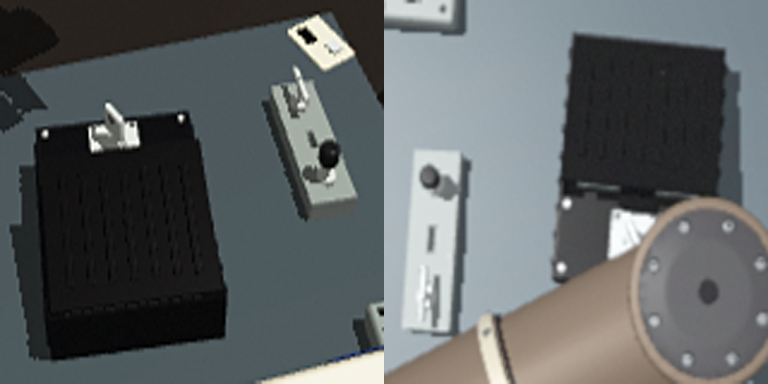

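The final view shows the key standing turned in the lock at (113,125), the hatch raised, and the other two tools still in the rack. The arm is clear, so I'm handing in.

```bash
python3 -c "
from plant import job
print(job.close_job())"
```

```text
the job is handed in; nothing more can be done
None
```

The key is in the lock with its collar on the plate and turned clockwise; the hatch sprang up, I let go with the arm clear, and the job is handed in at about 20 s of robot time.

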